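# Lock the spring sleeve of the blue quick-change chuck

## Robot

A 6-joint arm with a two-finger parallel gripper is mounted at the origin on a cart in front of the work surface, level with it; the furniture and walls round the work are solid. World frame = base frame: x ahead of the robot, y to its left, z up, the work surface at z = 0. Lengths are in m, angles in rad, forces in N, time in s.
With the tool pointing down it reaches from about 0.4 to 0.825 m from the base axis. Payload 7 kg.
Tool frame: the origin (TCP) lies midway between the tips of the shut fingers; the grasp point (between the pads) lies 19 mm behind it; z points along the fingers, y is the line along which they close (so a half turn about z gives the same grasp; the last joint's range is limited). The gripper opens to 88 mm and grips with 3 to 60 N. Pads are 19 mm wide; open, the fingers measure 130 mm over their backs; the gripper's body (78 mm by 193 mm) begins 47 mm behind the grasp point.
Start: joints at [-0.852, 0.359, 0.012, 0, -1.224, -0.288], TCP at [0.282, -0.613, 0.227] pointing down, gripper open.
Joint ranges: [-3.07, 3.07], [-1.43, 2.12], [-1.02, 1.25], [-3.03, 1.67], [-3.05, -0], [-3.03, 3.03]. Speed limits (rad/s): [2.39, 2.39, 3.01, 3.14, 3.14, 3.14].

## Interface

Orientations are given as [roll, pitch, yaw] about the fixed x, y, z axes, in that order (R = Rz(yaw) Ry(pitch) Rx(roll)).
In Python, from station import arm, grab_frame, camera_params, spot_in gives the robot as it stands.
- The arm moves only by the shell command python3 -m jog 'ROWS' [FORCE]. ROWS is JSON, a list that holds one entry, the list of rows, each a list of 7 numbers: the shift along the tool's x, y, z in mm, then the turn, a rotation vector about the tool's x, y, z in rad, then the finger opening in mm, from 0 to 87.6. In form: [[[x, y, z, wx, wy, wz, fingers], ...]]. A call has 1 to 20 rows; each row is the pose to reach, as a shift and turn from the pose commanded when the call began, along the tool's axes at that moment; what a row does not reach only later rows make up. A row lasts 1/8 s, in which the tool goes at most 62.5 mm and 10.7 degrees, less where a joint would pass 70% of its speed; a pose out of reach is approached as far as the arm can. A call with a gripper value outside its range is refused whole. The fingers move at their own pace and stop on an object; FORCE is the grip in N (left out, the last holds). Time passes only in rows, so rows that repeat a pose let the fingers close. It gives the time, the measured TCP pose, the force, the opening and the grip force at its end, in the units of the state.
- arm.get_state(): the state, without advancing time (a new reading comes with each control period).
- grab_frame(name): name is "side" or "top" or "wrist"; returns (picture, depth): 400x640x3 uint8, blue, green, red; 400x640 float32, m along the optical axis (not along the pixel's ray), 0 where there is no reading.
- camera_params(name): a dict with "mtx" (3x3 intrinsics, pixels), "R" (3x3) and "t" (3): a world point X has camera coordinates R X + t. Camera axes: x right, y down, z forward; pixel columns grow to the right and rows downward; lengths in m; the calibration is good to about 2 mm. The wrist camera is an equidistant fisheye: a pixel r from the principal point sees the ray r / f radians off the axis. A picture is of the moment at which its call begins: read the wrist's pose just before it. camera_params takes no time and is no camera call; for the wrist camera it gives the pose at the moment of the call.
- arm.job_done(): hands the job in; it is judged then, once.
Trained networks look in the newest picture that a camera, given by its name, has taken for a name from the list of things; names that differ only in an ending like _2 or _b are one class to them, and where a whole thing is asked for, a point or a joint stands for the part that bears it (a point fixed in the world has none). Each returns a list of dicts, best first, with "confidence" (0 to 1); they miss things now and then, are a little off and sometimes report something else, mostly with a low value. They report only what shows in the picture. A call takes as long as a camera call. They do not tell look-alikes from the thing itself.
- spot_in(query, camera): "uv" ([column, row] in pixels, amid what is visible of it).
The state is a dict: "t": time; "q": joint angles; "qd": joint speeds; "joint_efforts": joint torques, N m; "eef_pos": TCP position; "ee_rot": TCP orientation; "force": force on the tool from outside, world axes, zero at the start; "moment": the same for the moment, N m; "width": finger opening in m; "gripper_force": force on a finger pad.
Only numpy, scipy, OpenCV 4.12 (cv2) and the standard library are available. Lean on these libraries where they do the work, as an engineer would, in place of code of your own. Each camera call takes 0.05 s, during which the arm holds its last target. There are 200 camera calls.

## Task

A fresh tool has been put into the blue quick-change chuck; lock it in. Grip the spring sleeve by its two long flats, pull it straight up clear of its notch, turn it counterclockwise (seen from above) until its black line points at the red dots, and let go so that it springs fully down into the locked position. Leave the yellow chuck alone.

Things in the scene. Friction and masses are not known exactly. Their poses are not given: they have to be found in the camera images.
- blue_sleeve (a point): centre of the grip block of the steel spring sleeve on the blue-flanged chuck, a fixed post: 70 mm long (x, along the black line on top), 34 mm between its two long flats (y; grip here), 37 mm high with blue bands. Starts 168 mm above the bench, yaw -1.6 to 1.6. A fixed brass tool nose ends 36 mm above this point; fixed crown and flange (84 mm across) lie below 135 mm height
- blue_lift (a joint): height of the blue sleeve on its post, m: 0 at the start, resting in the shallow notch; + is up against a spring (7.5 N at 0, plus 2.5 N per 10 mm). Above 0.008 its side pins clear the crown wall and it can turn; upper stop 0.022, so pull about 0.015. -0.008 is fully down in the deep locking notch
- blue_turn (a joint): turn of the blue sleeve about its vertical post, rad: within 0.08 of 0 at the start, + is counterclockwise seen from above. Unless pulled up it is blocked between about 0.15 and 0.87; the black line meets the red dots on the blue flange at 1.13; end stop 1.40. Let go at 0.95 or more, it springs down into the deep notch by itself
- yellow_pin (a point): end of a brass side pin of the yellow-flanged chuck's sleeve, 29 mm out from that chuck's middle, 130 mm above the bench (the chuck is 206 mm high). Same make as the blue one, with yellow bands, farther right; to be left as it is
Not all that is in view belongs to the job. What is shaped like the part that bears blue_sleeve but green or pink is not meant.

How it is judged:
By the outcome, as a careful person would: the job done as asked, in the order asked, and still so for the second after the job is handed in, with the robot touching nothing.
It also fails if it takes over 32 s, if anything falls off the work surface, if the arm or the gripper's body presses on something with over 40 N, if the wrist force passes 120 N, or if a joint passes its speed limit or range.

## Working session

There is one attempt and no reset: what is moved stays moved. The work goes in short steps, Python scripts to look and compute and a shell command to move; the robot and the scene stay as the last step left them, time stands still between calls to the robot, and variables do not carry over. Pictures are saved under pics/ and viewed, at most 10 in all, crops included, and the job is handed in when it is done.

```bash
mkdir -p pics
python3 - <<'E'
from station import arm, grab_frame, camera_params, spot_in
import cv2,numpy as np
ims=[]
for c in ["side","top"]:
    im,d=grab_frame(c); p=camera_params(c)
    np.savez(f"pics/{c}.npz",im=im,d=d)
    print(c,np.round(p["R"].T@-p["t"],3))
    for q in ["blue_sleeve","yellow_pin"]:
        for r in spot_in(q,c)[:4]:
            u,v=r["uv"]; z=d[int(v),int(u)]
            X=p["R"].T@(z*np.linalg.inv(p["mtx"])@[u,v,1]-p["t"])
            print(c,q,np.round([u,v]),round(r["confidence"],2),np.round(X,3))
    cv2.imwrite(f"pics/{c}.png",im)
s=arm.get_state();print(s["t"],s["eef_pos"],s["ee_rot"],s["width"])
E
```

```text
side [ 0.352 -1.148  0.431]
side blue_sleeve [373. 148.] 0.94 [ 0.771 -0.155  0.174]
side blue_sleeve [250. 192.] 0.89 [ 0.419 -0.399  0.171]
side blue_sleeve [402. 189.] 0.64 [ 0.696 -0.477  0.173]
side blue_sleeve [254. 190.] 0.46 [ 0.426 -0.397  0.174]
side yellow_pin [308. 220.] 0.98 [ 0.486 -0.583  0.181]
top [ 0.325 -0.261  1.04 ]
top blue_sleeve [199. 142.] 0.9 [ 0.781 -0.155  0.188]
top blue_sleeve [350. 136.] 0.84 [ 0.7   -0.446  0.189]
top blue_sleeve [364. 282.] 0.69 [ 0.416 -0.374  0.194]
top yellow_pin [423. 216.] 0.86 [ 0.5   -0.523  0.186]
0.3 [ 0.28181321 -0.61319598  0.22626732] [ 3.14110548e+00 -5.91344326e-05 -2.71079595e+00] 0.08769388618947405
```

View pics/top.png

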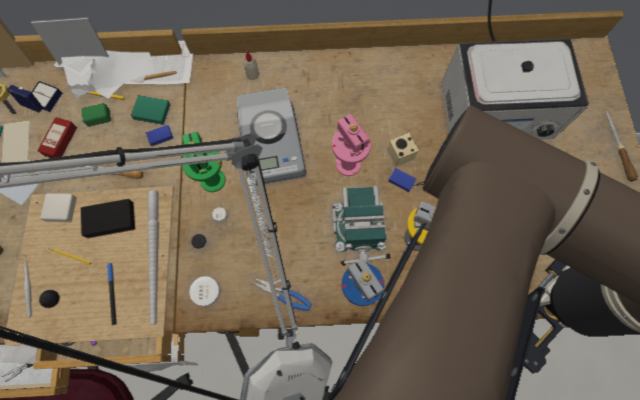

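View pics/side.png

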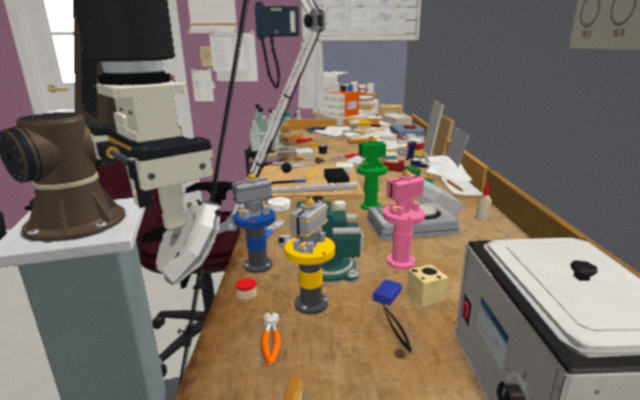

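Candidates in the top view are green (199,142), pink (350,136) and steel on a blue flange (364,282). Only the last is blue-flanged; the yellow chuck at (423,216) is the other real one. I'll confirm in an enlarged crop.

```bash
cat > h.py <<'E'
import numpy as np
from station import camera_params
def cloud(c,d):
    p=camera_params(c); v,u=np.mgrid[0:d.shape[0],0:d.shape[1]]
    P=np.stack([u,v,np.ones_like(u)],-1)@np.linalg.inv(p["mtx"]).T*d[...,None]
    return (P-p["t"])@p["R"]
E
python3 - <<'E'
import numpy as np,cv2
from h import *
f=np.load("pics/top.npz");im,d=f["im"],f["d"]
X=cloud("top",d)
cv2.imwrite("pics/crop1.png",cv2.resize(im[200:320,300:460],None,fx=5,fy=5,interpolation=cv2.INTER_CUBIC))
m=(np.hypot(X[...,0]-.416,X[...,1]+.374)<.06)&(X[...,2]>.178)&(X[...,2]<.194)&(d>0)
pts=X[m][:,:2].astype(np.float32);print(m.sum(),cv2.minAreaRect(pts),pts.mean(0))
m2=(np.hypot(X[...,0]-.416,X[...,1]+.374)<.06)&(X[...,2]>.195)&(d>0);print("nose",m2.sum(),X[m2].mean(0))
# top heights map around
for r in range(205,310,7): print(r,' '.join("%4d"%(1000*X[r,c,2]) for c in range(310,450,8)))
E
```

```text
645 ((0.4235013425350189, -0.3787133991718292), (0.07037697732448578, 0.03414738178253174), 14.132009506225586) [ 0.42244065 -0.3778882 ]
nose 5813 [ 0.39508092 -0.39676384  0.66114382]
205    1    3    2   21   11  117  119  118  136    0    1    0    4    2  184  184  625  658
212    0    3    0   27   20  137  135  134  133  134    0   -1   -2  118  184  192  640  664
219    0    0   -4   33   33  132  134  130  128  123    0    2    1  163  185  184  652  671
226    0    2    1   21   15  134  133  130  134  136    0    4    2  128  667  633  669  677
233    0    1    0   22   16  134  136  133  133  132    4    0    9  119  116  656  675  685
240    0    1   -1    4   11  131  132  129  126  122    2    0    9  673  119  672  683  689
247    1    1    0    4   13  104 1039   81   60   13    0    2  633    7  652  681  690  692
254    0   -1    1    0    0    0   64   71    1   -3    1    0  678    1  672  689  694  696
261    1   -2    1    0   44   51  186   76    0    1    0    1  682  651  687  694  698  702
268    0    5    0    2    0  184  187  188  121    2    1  678    2  678  694  700  702  704
275    4   -1    0    2    0  160  186  207  119   -1   -3  688  632  689  701  705  706  708
282    1    1    4    1  119  121  184  195  186  119  676   -1  683  700  704  707  710  710
289    0    1    0    3  118  117  138  186  186  186  690    4  694  705  709  711  712  712
296    2    0    2    3    1  117  119  185  184  688    0  688  703  709  712  714  716  716
303    9    2    2    1    0   -2  116  119    0  696    1  701  710  713  716  717  717  717
```

View pics/crop1.png

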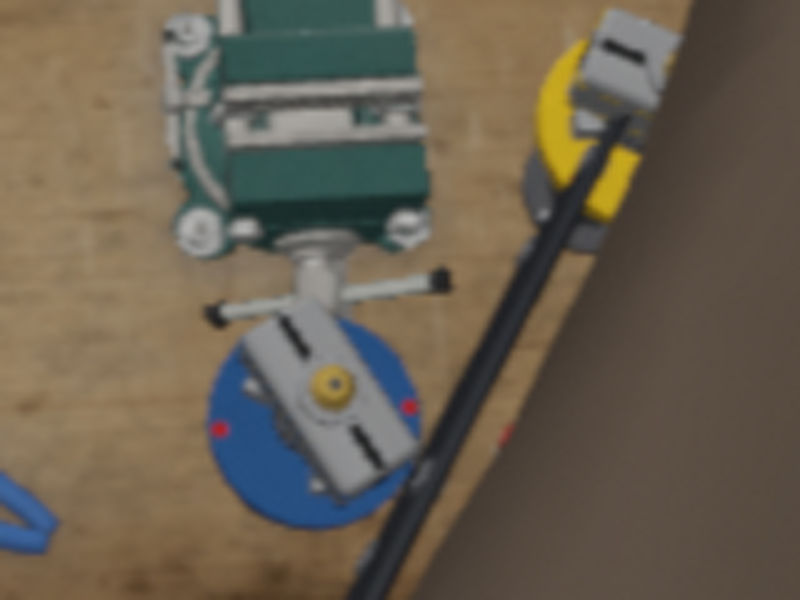

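The crop shows the steel sleeve on the blue flange, with its black line at about yaw 14° and red dots at (344,286) and (382,281). The vise handle lies below it at (365,260). Before moving I'll check the heights of the lamp and black rod.

Run:
```python
import numpy as np
from h import *
f=np.load("pics/top.npz");d=f["d"];X=cloud("top",d)
print("black",[np.round(X[r,c],2).tolist() for r,c in [(233,419),(261,406),(282,393),(296,387),(330,367),(385,338)]])
print("lamp",[np.round(X[r,c],2).tolist() for r,c in [(152,245),(158,120),(375,290),(345,292),(260,272),(215,262),(390,320)]])
g=np.load("pics/side.npz");Y=cloud("side",g["d"])
print("side",[np.round(Y[r,c],2).tolist() for r,c in [(240,195),(215,210),(100,230),(50,247),(20,256),(100,285)]])
```

```text
black [[0.39, -0.37, 0.67], [0.37, -0.34, 0.68], [0.36, -0.33, 0.69], [0.35, -0.32, 0.69], [0.33, -0.3, 0.7], [0.3, -0.27, 0.71]]
lamp [[0.59, -0.25, 0.49], [0.57, -0.12, 0.59], [0.31, -0.19, 0.06], [0.36, -0.21, 0.07], [0.55, -0.22, -0.0], [0.54, -0.24, 0.36], [0.26, -0.24, -0.01]]
side [[0.3, -0.26, 0.02], [0.34, -0.21, 0.06], [0.43, 0.06, 0.29], [0.64, 1.5, 0.4], [0.7, 1.45, 0.57], [0.52, -0.25, 0.32]]
```

Run:
```python
import numpy as np
from scipy.spatial.transform import Rotation as R
from station import arm
s=arm.get_state();r=R.from_euler("xyz",s["ee_rot"])
T=np.array([.4235,-.3787,.26]);print(r.inv().apply(T-s["eef_pos"])*1000)
print((r.inv()*R.from_euler("xyz",[np.pi,0,-2.895])).as_rotvec())
```

```text
[-226.66365755  153.919613    -33.67110069]
[ 4.80346868e-04 -1.03836616e-04  1.84204029e-01]
```

Run:
```python
import numpy as np
from h import *
f=np.load("pics/top.npz");d=f["d"];X=cloud("top",d);p=camera_params("side")
for r,c in [(226,421),(240,413),(254,406),(268,398),(282,390),(296,381),(330,366),(360,350),(380,342)]:
    w=X[r,c-3:c+4]; P=w@p["R"].T+p["t"]; uv=P@p["mtx"].T; uv=uv[:,:2]/uv[:,2:]
    k=np.argmin(np.where(w[:,2]>.1,abs(np.arange(7)-3),99)); print(r,c,np.round(w[k],3),uv[k].round())
g=np.load("pics/side.npz");Y=cloud("side",g["d"])
for r,c in [(20,260),(50,249),(80,239),(110,228),(140,216),(170,204)]:
    w=Y[r,c-5:c+6]; i=np.argmin(np.where(g["d"][r,c-5:c+6]>0,g["d"][r,c-5:c+6],9)); print(r,c-5+i,np.round(w[i],3), f["im"].shape and g["im"][r,c-5+i])
```

```text
226 421 [ 0.394 -0.371  0.667] [ 206. -124.]
240 413 [ 0.384 -0.359  0.672] [ 199. -125.]
254 406 [ 0.375 -0.348  0.678] [ 191. -128.]
268 398 [ 0.366 -0.338  0.678] [ 186. -126.]
282 390 [ 0.358 -0.329  0.676] [ 181. -123.]
296 381 [ 0.352 -0.321  0.657] [ 178. -107.]
330 366 [ 0.33  -0.297  0.7  ] [ 161. -136.]
360 350 [ 0.315 -0.279  0.702] [ 151. -134.]
380 342 [ 0.306 -0.27   0.716] [ 144. -143.]
20 260 [0.713 1.402 0.563] [62 51 41]
50 253 [0.672 1.485 0.404] [182 186 191]
80 236 [0.561 1.519 0.233] [156 160 167]
110 225 [0.409 0.055 0.262] [47 39 54]
140 221 [0.389 0.037 0.183] [28 26 29]
170 199 [ 0.339 -0.681  0.301] [151 161 166]
```

```bash
python3 -m jog '[[[-20,14,-20,0,0,0.05,87.6],[-40,28,-40,0,0,0.1,87.6],[-40,28,-40,0,0,0.1,87.6]]]'
python3 - <<'E'
from station import grab_frame
import cv2,numpy as np
im,d=grab_frame("top");np.savez("pics/top2.npz",im=im,d=d);cv2.imwrite("pics/top2.png",im)
E
```

```text
t: 0.68
eef_pos: [0.3077, -0.5709, 0.2688]
ee_rot: [-3.138, 0.001, -2.809]
force: [0.3, -0.3, 0.0]
width: 0.0872
gripper_force: 0.0
```

View pics/top2.png

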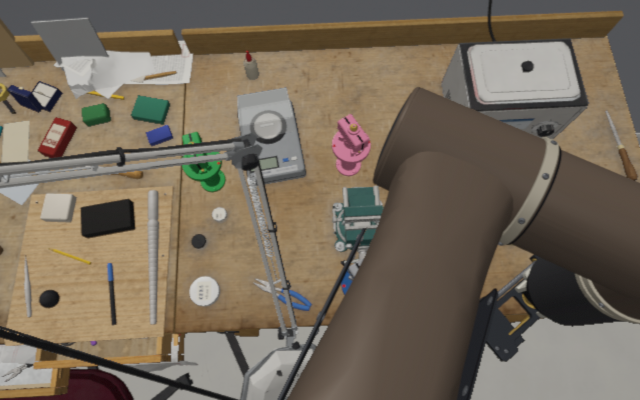

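Run:
```python
import numpy as np
from h import *
from station import arm
f=np.load("pics/top2.npz");d=f["d"];X=cloud("top",d)
for r,c in [(110,430),(150,390),(180,440),(130,500),(250,430),(390,330),(160,600)]: print("arm",np.round(X[r,c],3))
m=(X[...,2]>.3)&(d>0);m[:, 330:]=0;m[320:]=0
for y in np.arange(-.3,.05,.03):
    k=m&(abs(X[...,1]-y)<.015); print(round(y,2),k.sum(), np.round(X[k][np.argmax(X[k][:,2])],2) if k.any() else '')
print(arm.get_state()["q"])
```

```text
arm [ 0.479 -0.407  0.694]
arm [ 0.46  -0.366  0.684]
arm [ 0.417 -0.388  0.703]
arm [ 0.445 -0.456  0.691]
arm [ 0.365 -0.352  0.73 ]
arm [ 0.306 -0.261  0.761]
arm [ 5.370e-01 -1.039e+00 -1.000e-03]
-0.3 0 
-0.27 361 [ 0.35 -0.27  0.73]
-0.24 2026 [ 0.59 -0.23  0.51]
-0.21 659 [ 0.59 -0.2   0.53]
-0.18 517 [ 0.58 -0.17  0.55]
-0.15 597 [ 0.58 -0.14  0.58]
-0.12 766 [ 0.57 -0.11  0.6 ]
-0.09 877 [ 0.57 -0.08  0.62]
-0.06 982 [ 0.57 -0.05  0.64]
-0.03 554 [ 0.56 -0.04  0.65]
-0.0 0 
0.03 0 
[-7.77081335e-01  2.92544771e-01  9.67043841e-03 -5.71649963e-05
 -1.28617550e+00 -4.61146615e-01]
```

```bash
python3 -m jog '[[[6,40,0,0,0,0,87.6],[13,80,0,0,0,0,87.6],[-20,91,0,0,0,0.02,87.6],[-60,105,0,0,0,0.04,87.6],[-100,119,0,0,0,0.06,87.6],[-140,133,0,0,0,0.08,87.6],[-172,144,0,0,0,0.084,87.6],[-172,144,0,0,0,0.084,87.6],[-172,144,0,0,0,0.084,87.6]]]'
python3 - <<'E'
from station import *
import cv2,numpy as np
s=arm.get_state();print(s["q"],s["eef_pos"],s["ee_rot"],s["force"])
p=camera_params("wrist");im,d=grab_frame("wrist");print(p["mtx"][0],p["mtx"][1])
np.savez("pics/w.npz",im=im,d=d,R=p["R"],t=p["t"],K=p["mtx"]);cv2.imwrite("pics/w.png",im)
print(spot_in("blue_sleeve","wrist")[:2])
E
```

```text
t: 1.85
eef_pos: [0.4219, -0.3793, 0.2657]
ee_rot: [3.141, -0.001, -2.894]
force: [-0.1, 0.3, 0.0]
width: 0.0877
gripper_force: 0.0
[-3.87517233e-01  1.59503564e-01 -1.67697409e-01 -6.44050025e-05
 -1.24507728e+00 -9.36042706e-01] [ 0.42192467 -0.37934696  0.26571301] [ 3.14066479e+00 -1.15710691e-03 -2.89437638e+00] [-0.12771782  0.30708147  0.01523408]
[309.70691629   0.         318.62555409] [  0.         309.70691629 196.92482451]
[{'uv': [313.6, 193.1], 'confidence': 0.62}]
```

View pics/w.png

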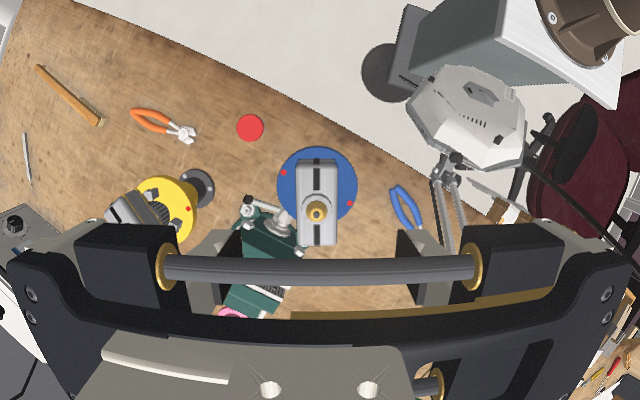

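The wrist view shows the blue-flanged sleeve at (316,200), lined up with the fingers. The lamp at (470,110), the vise at (270,250) and the yellow chuck at (140,205) are all clear of it. I'll refine the pose from the wrist depth.

Run:
```python
import numpy as np,cv2
from scipy.spatial.transform import Rotation as Ro
from station import arm
f=np.load("pics/w.npz");d=f["d"];K=f["K"]
v,u=np.mgrid[0:400,0:640];a=(u-K[0,2])/K[0,0];b=(v-K[1,2])/K[1,1];th=np.hypot(a,b)
k=np.tan(th)/np.maximum(th,1e-9)
P=np.stack([a*k*d,b*k*d,d],-1);X=(P-f["t"])@f["R"]
dist=np.hypot(X[...,0]-.4235,X[...,1]+.3787)
m=(dist<.06)&(X[...,2]>.178)&(X[...,2]<.194)&(d>0)&(th<1.2)&(v<245)
pts=X[m][:,:2].astype(np.float32);r=cv2.minAreaRect(pts);print(m.sum(),r,np.median(X[m][:,2]))
n=(dist<.03)&(X[...,2]>.2)&(X[...,2]<.21);print("nose",n.sum(),X[n].mean(0))
# flange centre
g=(dist<.06)&(X[...,2]>.105)&(X[...,2]<.125)&(f["im"][...,0].astype(int)>f["im"][...,2]+60)
print("flange",cv2.minEnclosingCircle(X[g][:,:2].astype(np.float32)))
```

```text
2998 ((0.4247783124446869, -0.3818165063858032), (0.06900746375322342, 0.034590210765600204), 13.532841682434082) 0.18541301354044137
nose 178 [ 0.42555243 -0.38153801  0.2020929 ]
flange ((0.42594096064567566, -0.3812549114227295), 0.041396018117666245)
```

```bash
python3 -m jog '[[[-2.5,-2.5,0,0,0,0.005,87.6],[-2.5,-2.5,30,0,0,0.005,87.6],[-2.5,-2.5,60,0,0,0.005,87.6],[-2.5,-2.5,85,0,0,0.005,87.6],[-2.5,-2.5,105,0,0,0.005,87.6],[-2.5,-2.5,115,0,0,0.005,87.6],[-2.5,-2.5,115,0,0,0.005,87.6],[-2.5,-2.5,115,0,0,0.005,87.6]]]' && python3 -m jog '[[[0,0,0,0,0,0,50],[0,0,0,0,0,0,36],[0,0,0,0,0,0,36],[0,0,0,0,0,0,36]]]' 30
```

```text
t: 2.95
eef_pos: [0.4259, -0.3814, 0.1525]
ee_rot: [-3.141, 0.001, -2.9]
force: [0.2, -0.0, 0.1]
width: 0.0876
gripper_force: 0.0
t: 3.45
eef_pos: [0.4255, -0.3809, 0.1517]
ee_rot: [-3.141, 0.0, -2.9]
force: [-0.6, -0.6, 0.1]
width: 0.053
gripper_force: 0.0
```

```bash
python3 -m jog '[[[0,0,0,0,0,0,38],[0,0,0,0,0,0,36],[0,0,0,0,0,0,30],[0,0,0,0,0,0,20],[0,0,0,0,0,0,20],[0,0,0,0,0,0,20],[0,0,0,0,0,0,20],[0,0,0,0,0,0,20]]]' 55
```

```text
t: 4.45
eef_pos: [0.4254, -0.3806, 0.1515]
ee_rot: [3.141, -0.0, -2.9]
force: [-0.1, 5.3, 2.9]
width: 0.0337
gripper_force: 55.0
```

```bash
python3 -m jog '[[[0,0,-4,0,0,0,20],[0,0,-8,0,0,0,20],[0,0,-12,0,0,0,20],[0,0,-15,0,0,0,20],[0,0,-15,0,0,0,20],[0,0,-15,0,0,0,20]]]' 55
```

```text
t: 5.2
eef_pos: [0.4252, -0.3806, 0.1661]
ee_rot: [3.141, -0.0, -2.9]
force: [3.1, 4.1, -12.9]
width: 0.034
gripper_force: 55.0
```

Run:
```python
import numpy as np
f=np.load("pics/w.npz");d=f["d"];K=f["K"];im=f["im"].astype(int)
v,u=np.mgrid[0:400,0:640];a=(u-K[0,2])/K[0,0];b=(v-K[1,2])/K[1,1];th=np.hypot(a,b)
k=np.tan(th)/np.maximum(th,1e-9);X=(np.stack([a*k*d,b*k*d,d],-1)-f["t"])@f["R"]
red=(im[...,2]>150)&(im[...,1]<90)&(im[...,0]<110)
c=[]
for uu,vv in [(283,172),(350,203)]:
    m=red&(np.hypot(u-uu,v-vv)<8);c.append(X[m].mean(0));print(m.sum(),c[-1])
e=c[1]-c[0];print(np.arctan2(e[1],e[0]),np.mean(c,0))
```

```text
25 [ 0.41858178 -0.41836716  0.11844892]
25 [ 0.43370524 -0.34451257  0.11843315]
1.368815149159985 [ 0.42614351 -0.38143986  0.11844103]
```

```bash
python3 -m jog '[[[0,0,0,0,0,-0.12,20],[0,0,0,0,0,-0.25,20],[0,0,0,0,0,-0.38,20],[0,0,0,0,0,-0.5,20],[0,0,0,0,0,-0.6,20],[0,0,0,0,0,-0.6,20]]]' 55
```

```text
t: 5.95
eef_pos: [0.4252, -0.3805, 0.1661]
ee_rot: [3.141, 0.0, -2.298]
force: [2.8, 4.3, -13.2]
width: 0.0336
gripper_force: 55.0
```

```bash
python3 -m jog '[[[0,0,0,0,0,-0.12,20],[0,0,0,0,0,-0.24,20],[0,0,0,0,0,-0.36,20],[0,0,0,0,0,-0.46,20],[0,0,0,0,0,-0.53,20],[0,0,0,0,0,-0.53,20],[0,0,0,0,0,-0.53,20]]]' 55; python3 -c "
from station import arm;s=arm.get_state();print(s['moment'],s['q'],s['ee_rot'])"
```

```text
t: 6.82
eef_pos: [0.4251, -0.3804, 0.1661]
ee_rot: [3.141, 0.001, -1.77]
force: [2.1, 4.7, -12.5]
width: 0.0337
gripper_force: 55.0
[ 1.51523574 -1.04677676 -0.00527747] [-3.87561614e-01  2.36219178e-01 -3.06474980e-01 -6.90521702e-04
 -1.02912798e+00  1.88725467e-01] [ 3.14069588e+00  7.73278273e-04 -1.76998913e+00]
```

```bash
python3 -m jog '[[[0,0,0,0,0,0,60],[0,0,0,0,0,0,87],[0,0,0,0,0,0,87],[0,0,0,0,0,0,87],[0,0,0,0,0,0,87],[0,0,0,0,0,0,87],[0,0,-30,0,0,0,87],[0,0,-65,0,0,0,87],[0,0,-100,0,0,0,87],[0,0,-100,0,0,0,87]]]' 55
python3 - <<'E'
import numpy as np,cv2
from station import *
p=camera_params("wrist");im,d=grab_frame("wrist");K=p["mtx"]
v,u=np.mgrid[0:400,0:640];a=(u-K[0,2])/K[0,0];b=(v-K[1,2])/K[1,1];th=np.hypot(a,b)
k=np.tan(th)/np.maximum(th,1e-9);X=(np.stack([a*k*d,b*k*d,d],-1)-p["t"])@p["R"]
dist=np.hypot(X[...,0]-.4258,X[...,1]+.3815)
m=(dist<.04)&(X[...,2]>.165)&(X[...,2]<.2)&(d>0)&(v<245)
m=m&(dist>.012)
print(m.sum(),np.median(X[m][:,2]),cv2.minAreaRect(X[m][:,:2].astype(np.float32)))
cv2.imwrite("pics/w2.png",cv2.resize(im[120:270,220:420],None,fx=4,fy=4))
E
```

```text
t: 8.07
eef_pos: [0.4267, -0.3818, 0.2698]
ee_rot: [-3.136, -0.002, -1.769]
force: [-0.8, 0.5, -0.4]
width: 0.087
gripper_force: 0.0
2440 0.17758262454696916 ((0.4261263310909271, -0.38213977217674255), (0.07042635977268219, 0.03453153371810913), 78.59935760498047)
```

View pics/w2.png

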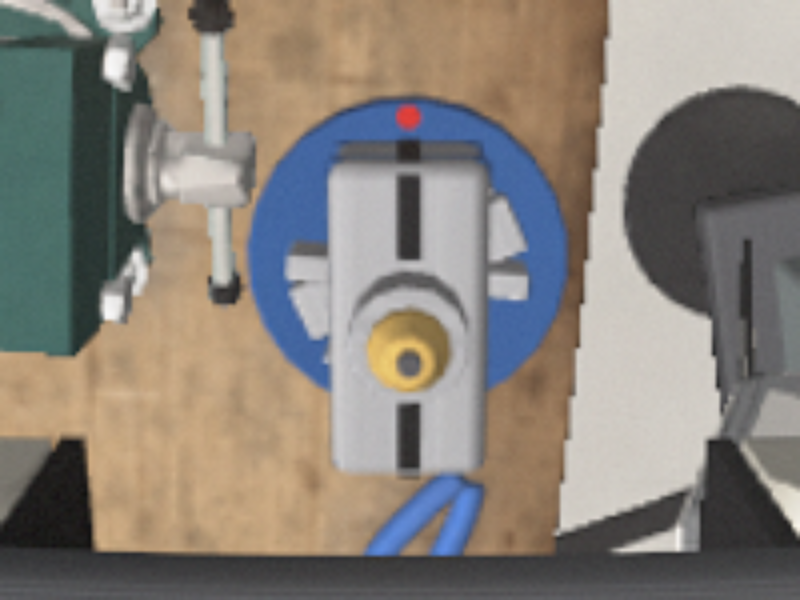

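The crop shows the black line pointing at the red dot (crop (408,117)). The sleeve top dropped from 0.1854 to 0.1776 m, 8 mm below its start height, so it is fully down and locked. The gripper is clear.

```bash
python3 -c "
from station import arm;print(arm.job_done())"
```

```text
the job is handed in; nothing more can be done
None
```

The blue sleeve was pulled up, turned 1.13 rad counterclockwise to the red dots and let go; it now sits 8 mm lower, fully down in the locking notch, the yellow chuck was not touched, and the job was handed in at about 8 s.

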